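Open the touch-latch lid of the laser's control box and press the start button

ROBOT

A 7-joint arm with a two-finger parallel gripper is mounted at the origin on the work surface. World frame = base frame: x ahead of the robot, y to its left, z up, the work surface at z = 0. Lengths are in m, angles in rad, forces in N, time in s.
With the tool pointing down it reaches from about 0.4 to 0.85 m from the base axis. Payload 4.5 kg.
Tool frame: the origin (TCP) lies on the centre line of the jaws, within the pads' length; the fingertips stand 25 mm ahead of it and the grasp point (between the pads) lies 6 mm ahead of it; z points along the fingers, y is the direction in which the jaws open and shut (so a half turn about z gives the same grasp; the last joint's range is limited). The gripper opens to 88 mm and grips with 3 to 60 N. Pads are 18 mm wide; open, the fingers measure 123 mm over their backs; the gripper's body (75 mm by 187 mm) begins 45 mm behind the grasp point.
Start: joints at [1.263, 0.689, -0.195, 1.565, 0.157, 0.902, -0.215], TCP at [0.21, -0.589, 0.264] pointing down, gripper open.
Joint ranges: [-3.01, 3.01], [-0.46, 2.08], [-1.47, 1.51], [0.13, 2.56], [-1, 4.14], [0.04, 2.09], [-2.66, 2.66]. Speed limits (rad/s): [2.57, 2.57, 3.14, 3.14, 3.14, 3.14, 3.14].

INTERFACE

Orientations are given as a unit quaternion [x, y, z, w].
In Python, from plant import r, eyes gives the robot as it stands.
- The arm moves only by the tool servo_tool, never from a script. Its argument "deltas" is a list of rows, each an object of numbers: "dx", "dy", "dz": the shift along the tool's x, y, z in units of 60 mm (1.0 is 60 mm); "ax", "ay", "az": the turn, a rotation vector about the tool's x, y, z in units of 6 degrees (1.0 is 6 degrees); "hand": the finger opening in mm, from 0 to 88.1. A call has 1 to 10 rows; each row is the pose to reach, as a shift and turn from the pose commanded when the call began, along the tool's axes at that moment; what a row does not reach only later rows make up. A row lasts 1/8 s, in which the tool goes at most 62.5 mm and 10.7 degrees, less where a joint would pass 70% of its speed; a pose out of reach is approached as far as the arm can. A call with a gripper value outside its range is refused whole. The fingers move at their own pace and stop on an object; "newtons" is the grip in N (left out, the last holds). Time passes only in rows, so rows that repeat a pose let the fingers close. It gives the time, the measured TCP pose, the force and the opening at its end, in the units of the state.
- r.get_state(): the state, without advancing time (a new reading comes with each control period).
- eyes.snapshot(name): name is "side" or "top"; returns (picture, depth): 420x560x3 uint8, red, green, blue; 420x560 float32, m along the optical axis (not along the pixel's ray), 0 where there is no reading.
- eyes.camera_model(name): a dict with "fx", "fy", "cx", "cy" (pixels), "pose" (4x4, takes a point from camera to world coordinates). Camera axes: x right, y up, looking along -z (the intrinsics and any distortion apply to the point x, -y, -z); pixel columns grow to the right and rows downward; lengths in m; the calibration is good to about 2 mm. A picture is of the moment at which its call begins. camera_model takes no time and is no camera call.
- r.finish_job(): hands the job in, once; it reports no verdict.
The state is a dict: "clock": time; "q": joint angles; "qd": joint speeds; "joint_torque": joint torques, N m; "tool_pos": TCP position; "eef_rot": TCP orientation; "contact_force": force on the tool from outside, world axes, zero at the start; "moment": the same for the moment, N m; "opening": opening from 0.0 (shut) to 1.0 (fully open).
Only numpy, scipy, OpenCV 4.12 (cv2) and the standard library are available. Lean on these libraries where they do the work, as an engineer would, in place of code of your own. Each camera call takes 0.05 s, during which the arm holds its last target.

TASK

Start the laser marker from its control box: press the shut lid down at its thumb mark so the touch catch lets go and the lid springs half open by itself, then push the lid back with a fingertip until it stands upright and stays there, and press the larger of the two buttons underneath fully down, then let it come back up and leave the lid open. Do not press the small button, and do not pick up, shift or knock over the things standing around the box.

Things in the scene. Friction and masses are not known exactly. Their poses are not given: they have to be found in the camera images.
- console: Control box fixed to the bench: white box 170 mm deep (its x) x 210 mm wide (y) x 90 mm high, 8 mm walls, open at the top under the lid. Origin at the centre of its underside, z up; x points from its front (robot's side, thumb mark) to its far side (hinge). Inside, a grey deck lies 46 mm above the bench with the two buttons on it, one towards +y, one towards -y, either way round.
- lid (a joint): Opening angle of the lid, rad: 0 shut and latched, -0.04 pressed down to its stop (front edge 5 mm lower; about 3 N at the thumb mark; there the catch lets go), about 1.15 where the spring leaves it half open about 1 s after the finger draws back up, 1.57 upright, 1.8 leaning back on its stop. Stiff hinge: pushed on from half open, it stays where it is left (off its stop it may spring back to about upright).
- lid_mark (a point): Thumb mark, a dark disc 24 mm across on the lid's upper face, 124 mm from the hinge line and 24 mm from the lid's front edge, midway across. The point is the disc's centre, on the lid's surface; it moves with the lid.
- lid_edge (a point): Middle of the lid's front (free) edge; moves with the lid. The lid is a smooth, slippery bare aluminium plate 148 mm from hinge to front edge, 190 mm wide, 4 mm thick, 90 g, lying flush between the box's walls when shut. Half open, this edge stands about 230 mm above the bench; pushing it on takes about 1 N there, with a fingertip just below the edge that follows its arc up and back.
- lid_hinge (a point): Middle of the hinge line, which runs along the box's y at the far (+x) rim, 73 mm along x from the box's origin and 92 mm above the bench. The lid opens upward and away from the robot.
- start_top (a point): Centre of the top of the larger button: a bare steel cap 36 mm across in a black round housing 52 mm across, under the lid. Its top is 68 mm above the bench, 22 mm below the box's rim; 45 mm (give or take 5) from the box's middle, to the +y or the -y side.
- start (a joint): Travel of the larger button in m: 0 up, 0.006 fully down. Spring: 5 N fully down, comes back up by itself.
- test_top (a point): Centre of the top of the small button, not to be pressed: a bare steel cap 18 mm across in a black round housing 34 mm across, its top at the same height, on the other side of the box's middle.
- test (a joint): Travel of the small button in m: 0 up, 0.006 fully down (3 N).
- carton: Loose blue carton 100 x 60 x 50 mm (x, y, z) on the box's +y side. Leave alone. Origin at the centre of its underside.
- tumbler: Loose open steel tumbler 66 mm across, 90 mm high, on the box's -y side. Leave alone. Origin at the centre of its underside.
- canister: Loose grey lens canister with a black cap, 48 mm across, 60 mm high, on the box's -y side. Leave alone. Origin at the centre of its underside.
- goggles_case: Loose black rounded goggles case 70 x 150 x 50 mm (x, y, z), beyond the box's far side. Leave alone. Origin at the centre of its underside.

How it is judged:
On the way, in this order (a step that is already met when the one before it is completed fails the run):
1. the lid is pressed down past flush by a finger (value of joint lid below -0.02 rad and contact force between the fingers and lid above 0.5 N).
2. the catch has let go and the lid has sprung half open (value of joint lid above 0.7 rad), for 0.1 s.
3. the lid is pushed back upright (value of joint lid above 1.42 rad), for 0.2 s.
4. the larger button is pressed fully down by a finger (value of joint start above 0.0045 m and contact force between the fingers and start above 0.5 N), for 0.05 s.
At the end, for the whole second after the job is handed in: The lid stands open at 1.38 rad (79 degrees) or more by itself, both buttons are up, and carton, tumbler, canister and goggles case stand upright within 20 mm of where they were (value of joint lid above 1.38 rad and value of joint each of start, test below 0.001 m and distance of each of carton, tumbler, canister, goggles_case from where it was at the start of the episode below 0.02 m and angle between each of carton, tumbler, canister, goggles_case's own z axis and vertical below 0.2 rad); the robot touches nothing.
It fails at once if the small button is pressed (value of joint test above 0.003 m).
It fails at once if a thing standing around the box is shifted more than 20 mm, picked up or knocked over (distance of any of carton, tumbler, canister, goggles_case from where it was at the start of the episode above 0.02 m or angle between any of carton, tumbler, canister, goggles_case's own z axis and vertical above 0.3 rad).
It also fails if it takes over 54 s, if anything falls off the work surface, if the arm or the gripper's body presses on something with over 40 N, if the wrist force passes 120 N, or if a joint passes its speed limit or range.

## Working session

There is one attempt and no reset: what is moved stays moved. The work goes in short steps, Python scripts to look and compute and a tool call to move; the robot and the scene stay as the last step left them, time stands still between calls to the robot, and variables do not carry over. Pictures are saved under pics/ and viewed, and the job is handed in when it is done.

Besides the shell and the picture viewer there is one more tool, called after "Request:" in YAML: its name, and indented under it one key for each argument. servo_tool: Moves the arm, as the interface text tells. Its arguments: {"type":"object","properties":{"deltas":{"type":"array","items":{"type":"object","properties":{"dx":{"type":"number"},"dy":{"type":"number"},"dz":{"type":"number"},"ax":{"type":"number"},"ay":{"type":"number"},"az":{"type":"number"},"hand":{"type":"number"}}}},"newtons":{"type":"number"}},"required":["deltas"]}

```bash
ls; mkdir -p pics
python3 - <<'E'
from plant import r,eyes
import cv2,numpy as np
print(r.get_state())
for n in("side","top"):
    p,d=eyes.snapshot(n); m=eyes.camera_model(n); print(n,m)
    cv2.imwrite(f"pics/{n}0.png",p[:,:,::-1]); np.savez(f"{n}0.npz",p=p,d=d,K=[m['fx'],m['fy'],m['cx'],m['cy']],T=m['pose'])
E
```

```text
pics
{'clock': 0.0, 'q': array([ 1.26277009,  0.69001447, -0.19451778,  1.56634583,  0.1573255 ,
        0.90250927, -0.2151142 ]), 'qd': array([-1.18993760e-03, -4.54195762e-04, -9.43029958e-05, -1.20468792e-03,
        6.41697640e-04,  3.17674782e-04,  5.51777266e-04]), 'joint_torque': array([ 2.46671743e-04, -5.27550852e+01, -1.26715556e+00, -1.53428686e+01,
       -5.27577836e-02,  6.66128049e-03,  1.53132378e-04]), 'tool_pos': array([ 0.20925781, -0.58829748,  0.2628906 ]), 'eef_rot': array([ 9.85421851e-01,  1.70126100e-01, -2.34652934e-04, -9.11185135e-04]), 'contact_force': array([-0.40341264,  0.07796115, -0.4600614 ]), 'moment': array([ 0.01728842,  0.00767715, -0.05306034]), 'opening': 0.9998606457323405}
side {'fx': 409.6756904168583, 'fy': 409.6756904168583, 'cx': 273.1358611133895, 'cy': 211.89549462101292, 'pose': array([[-0.87085997,  0.31235158, -0.37952524,  0.23722439],
       [-0.49111305, -0.52108933,  0.69805006,  0.68260706],
       [ 0.02027049,  0.79429365,  0.60719578,  0.64736171],
       [ 0.        ,  0.        ,  0.        ,  1.        ]])}
top {'fx': 401.28114652669944, 'fy': 401.28114652669944, 'cx': 278.09863538231986, 'cy': 210.6204120546793, 'pose': array([[-2.02641507e-02,  9.97328388e-01, -7.01815492e-02,
         5.55271465e-01],
       [-9.99794602e-01, -2.02383123e-02,  1.07927405e-03,
         5.10557061e-02],
       [-3.43965458e-04,  7.01890046e-02,  9.97533651e-01,
         9.32291067e-01],
       [ 0.00000000e+00,  0.00000000e+00,  0.00000000e+00,
         1.00000000e+00]])}
```

View pics/side0.png

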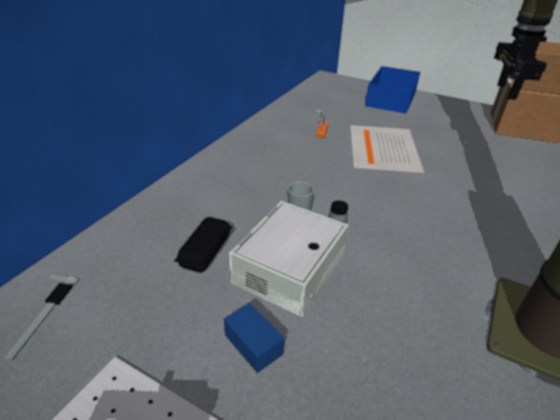

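View pics/top0.png

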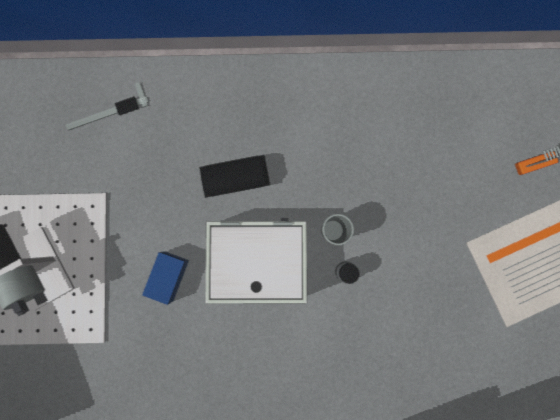

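The top view shows the box at cols 206-306, rows 222-303 and the thumb mark near (256,287). The carton is on the left, the tumbler (338,229) and canister (348,272) are on the right, and the goggles case is above. In the side view the mark is near (314,246). Next I'll measure these.

```bash
cat > h.py <<'E'
import numpy as np,cv2
from scipy.spatial.transform import Rotation as R
def load(f):
    z=np.load(f); return z['p'],z['d'],z['K'],z['T']
def ray(K,T,u,v):
    d=np.array([(u-K[2])/K[0],-(v-K[3])/K[1],-1.0]); return T[:3,3],T[:3,:3]@d
def onz(K,T,u,v,z):
    o,d=ray(K,T,u,v); return o+d*(z-o[2])/d[2]
def tri(r1,r2):
    (o1,d1),(o2,d2)=r1,r2
    A=np.stack([d1,-d2],1); s=np.linalg.lstsq(A,o2-o1,rcond=None)[0]
    a=o1+d1*s[0]; b=o2+d2*s[1]; return (a+b)/2,np.linalg.norm(a-b)
def cloud(d,K,T):
    v,u=np.indices(d.shape); P=np.stack([(u-K[2])/K[0]*d,-(v-K[3])/K[1]*d,-d],-1)
    return P@T[:3,:3].T+T[:3,3]
E
python3 - <<'E'
from h import *
rs=[]
for n,box in(("side",(300,235,328,257)),("top",(245,277,268,297))):
    p,d,K,T=load(n+"0.npz"); x0,y0,x1,y1=box
    g=cv2.cvtColor(p,cv2.COLOR_RGB2GRAY)[y0:y1,x0:x1].astype(int)
    m=(g<100).astype(np.uint8); M=cv2.moments(m,True); u,v=M['m10']/M['m00']+x0,M['m01']/M['m00']+y0
    print(n,u,v,M['m00'],onz(K,T,u,v,.092),d[int(v),int(u)]); rs.append(ray(K,T,u,v))
    C=cloud(d,K,T); print('depth pt',C[int(round(v)),int(round(u))])
print(tri(*rs))
p,d,K,T=load("top0.npz")
C=cloud(d,K,T); hm=(C[...,2]>.08)&(C[...,2]<.1)
hm[:, :150]=0
n,l,s,c=cv2.connectedComponentsWithStats(hm.astype(np.uint8)); 
i=1+np.argmax(s[1:,4]);print(s[i])
cn=max(cv2.findContours((l==i).astype(np.uint8),0,1)[0],key=cv2.contourArea)
rc=cv2.minAreaRect(cn);print(rc); 
B=np.array([onz(K,T,u,v,.09) for u,v in cv2.boxPoints(rc)]);print(B,B.mean(0))
for k in range(4):
    e=B[(k+1)%4]-B[k];print(np.linalg.norm(e),np.degrees(np.arctan2(e[1],e[0])))
n,l,s,c=cv2.connectedComponentsWithStats(((C[...,2]>.02)).astype(np.uint8))
for i in range(1,n):
    if s[i][4]>150:
        P=C[l==i]; print(s[i],P.min(0).round(3),P.max(0).round(3))
E
```

```text
side 313.40677966101697 245.864406779661 59.0 [0.45903446 0.10071633 0.092     ] 0.82841504
depth pt [0.46008787 0.10015621 0.09070836]
top 255.61363636363637 286.46590909090907 88.0 [0.45785103 0.09991079 0.092     ] 0.833883
depth pt [0.45898403 0.09899809 0.09369241]
(array([0.45847739, 0.10021221, 0.09185833]), np.float64(0.00140836442211847))
[ 206  221  101   82 7882]
((256.0, 261.5), (81.0, 100.0), 90.0)
[[ 0.59575169  0.20199944  0.09      ]
 [ 0.59149209 -0.00800252  0.09      ]
 [ 0.42368602 -0.00378204  0.09      ]
 [ 0.42787187  0.2032845   0.09      ]] [0.50970042 0.09837484 0.09      ]
0.21004515766098722 -91.16200518963016
0.16785914341331182 178.5592588883656
0.20710883923502865 88.84192239321948
0.16788473648190164 -0.4385700395923235
[519 146  41  28 454] [ 0.555 -0.593  0.02 ] [0.748 0.051 0.932]
[ 200  155   71   43 2110] [0.555 0.051 0.02 ] [0.747 0.226 0.932]
[322 214  32  31 455] [ 0.542 -0.106  0.02 ] [0.605 0.051 0.932]
[ 206  217  102   86 8271] [ 0.424 -0.008  0.031] [0.602 0.203 0.932]
[   0  224   55   92 2676] [0.409 0.051 0.02 ] [0.597 0.624 0.932]
[ 143  252   44   53 1449] [0.419 0.051 0.02 ] [0.555 0.347 0.932]
[336 262  24  22 407] [ 0.457 -0.121  0.021] [0.555 0.051 0.932]
```

```bash
cat >> h.py <<'E'
def go(pos,yaw=None):
    from plant import r
    s=r.get_state(); Rt=R.from_quat(s['eef_rot'])
    d=Rt.inv().apply(np.array(pos)-s['tool_pos'])/.06
    # goal: tool x=world x turned by yaw, tool z down
    G=R.from_euler('z',yaw or 0)*R.from_matrix(np.diag([1.,-1,-1]))
    a=np.degrees((Rt.inv()*G).as_rotvec())/6
    print('t',s['clock'],'pos',s['tool_pos'].round(4),'f',s['contact_force'].round(2),'d',d.round(3),'a',a.round(3))
E
python3 -c "
from h import *
go([.45,-.3,.27]);go([.458,.1,.2])"
```

```text
t 0.1 pos [ 0.2093 -0.5884  0.263 ] f [ 0.1   0.67 -0.36] d [ 5.391 -3.183 -0.112] a [-0.015  0.004  3.265]
t 0.1 pos [ 0.2093 -0.5884  0.263 ] f [ 0.1   0.67 -0.36] d [ 7.751 -9.417  1.065] a [-0.015  0.004  3.265]
```

Request:
servo_tool:
  deltas:
    - {"dx": 5.4,"dy": -3.2,"dz": -0.1,"az": 3.26,"hand": 0}
    - {"dx": 5.4,"dy": -3.2,"dz": -0.1,"az": 3.26,"hand": 0}
    - {"dx": 5.4,"dy": -3.2,"dz": -0.1,"az": 3.26,"hand": 0}
    - {"dx": 5.4,"dy": -3.2,"dz": -0.1,"az": 3.26,"hand": 0}
    - {"dx": 5.4,"dy": -3.2,"dz": -0.1,"az": 3.26,"hand": 0}
    - {"dx": 5.4,"dy": -3.2,"dz": -0.1,"az": 3.26,"hand": 0}
    - {"dx": 5.4,"dy": -3.2,"dz": -0.1,"az": 3.26,"hand": 0}
    - {"dx": 5.4,"dy": -3.2,"dz": -0.1,"az": 3.26,"hand": 0}
    - {"dx": 5.4,"dy": -3.2,"dz": -0.1,"az": 3.26,"hand": 0}
  newtons: 20

```text
schema error: expected keys dx, dy, dz, ax, ay, az, hand
```

```bash
python3 -c "
from h import *
go([.4585,.1,.2])"
```

```text
t 0.1 pos [ 0.2093 -0.5884  0.263 ] f [ 0.1   0.67 -0.36] d [ 7.759 -9.415  1.065] a [-0.015  0.004  3.265]
```

All keys are needed in every row.

Request:
servo_tool:
  deltas:
    - {"dx": 5.4,"dy": -3.2,"dz": -0.1,"ax": 0,"ay": 0,"az": 3.26,"hand": 0}
    - {"dx": 5.4,"dy": -3.2,"dz": -0.1,"ax": 0,"ay": 0,"az": 3.26,"hand": 0}
    - {"dx": 5.4,"dy": -3.2,"dz": -0.1,"ax": 0,"ay": 0,"az": 3.26,"hand": 0}
    - {"dx": 5.4,"dy": -3.2,"dz": -0.1,"ax": 0,"ay": 0,"az": 3.26,"hand": 0}
    - {"dx": 5.4,"dy": -3.2,"dz": -0.1,"ax": 0,"ay": 0,"az": 3.26,"hand": 0}
    - {"dx": 5.4,"dy": -3.2,"dz": -0.1,"ax": 0,"ay": 0,"az": 3.26,"hand": 0}
    - {"dx": 5.4,"dy": -3.2,"dz": -0.1,"ax": 0,"ay": 0,"az": 3.26,"hand": 0}
    - {"dx": 5.4,"dy": -3.2,"dz": -0.1,"ax": 0,"ay": 0,"az": 3.26,"hand": 0}
    - {"dx": 5.4,"dy": -3.2,"dz": -0.1,"ax": 0,"ay": 0,"az": 3.26,"hand": 0}
    - {"dx": 5.4,"dy": -3.2,"dz": -0.1,"ax": 0,"ay": 0,"az": 3.26,"hand": 0}
  newtons: 20

```text
clock: 1.35
tool_pos: [0.4493, -0.3008, 0.2697]
eef_rot: [1.0, -0.001, -0.0, 0.0]
contact_force: [0.3, -0.1, -0.2]
opening: 0.005
```

```bash
python3 -c "
from h import *
go([.4585,.1,.2])"
```

```text
t 1.35 pos [ 0.4493 -0.3008  0.2697] f [ 0.26 -0.12 -0.24] d [ 0.137 -6.681  1.158] a [ 0.004  0.006 -0.025]
```

Request:
servo_tool:
  deltas:
    - {"dx": 0.14,"dy": -6.68,"dz": 0,"ax": 0,"ay": 0,"az": 0,"hand": 0}
    - {"dx": 0.14,"dy": -6.68,"dz": 0,"ax": 0,"ay": 0,"az": 0,"hand": 0}
    - {"dx": 0.14,"dy": -6.68,"dz": 0,"ax": 0,"ay": 0,"az": 0,"hand": 0}
    - {"dx": 0.14,"dy": -6.68,"dz": 0,"ax": 0,"ay": 0,"az": 0,"hand": 0}
    - {"dx": 0.14,"dy": -6.68,"dz": 0,"ax": 0,"ay": 0,"az": 0,"hand": 0}
    - {"dx": 0.14,"dy": -6.68,"dz": 0,"ax": 0,"ay": 0,"az": 0,"hand": 0}
    - {"dx": 0.14,"dy": -6.68,"dz": 0,"ax": 0,"ay": 0,"az": 0,"hand": 0}
    - {"dx": 0.14,"dy": -6.68,"dz": 1.16,"ax": 0,"ay": 0,"az": 0,"hand": 0}
    - {"dx": 0.14,"dy": -6.68,"dz": 2.0,"ax": 0,"ay": 0,"az": 0,"hand": 0}
    - {"dx": 0.14,"dy": -6.68,"dz": 2.0,"ax": 0,"ay": 0,"az": 0,"hand": 0}

```text
clock: 2.6
tool_pos: [0.4561, 0.1001, 0.1465]
eef_rot: [1.0, -0.0, -0.005, 0.002]
contact_force: [-0.6, -0.2, 0.7]
opening: 0.005
```

```bash
cat > snap.py <<'E'
import sys,cv2,numpy as np
from plant import eyes
n,k=sys.argv[1],sys.argv[2]
p,d=eyes.snapshot(n); m=eyes.camera_model(n)
cv2.imwrite(f"pics/{n}{k}.png",p[:,:,::-1]); np.savez(f"{n}{k}.npz",p=p,d=d,K=[m['fx'],m['fy'],m['cx'],m['cy']],T=m['pose'])
E
python3 -c "
from h import *
go([.4585,.1,.118])"; python3 snap.py side 1
```

```text
t 2.6 pos [0.4561 0.1001 0.1465] f [-0.64 -0.23  0.67] d [ 0.044 -0.     0.475] a [ 0.029  0.087 -0.005]
```

View pics/side1.png

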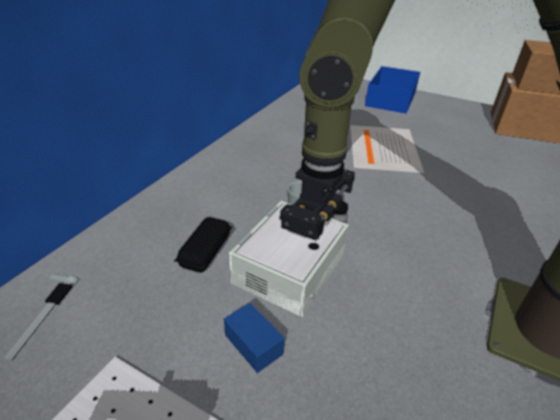

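The fingertip is about 30 mm above the mark, which is still visible at (314,246). Pressing in small steps.

Request:
servo_tool:
  deltas:
    - {"dx": 0.04,"dy": 0,"dz": 0.35,"ax": 0,"ay": 0,"az": 0,"hand": 0}
    - {"dx": 0.04,"dy": 0,"dz": 0.45,"ax": 0,"ay": 0,"az": 0,"hand": 0}
    - {"dx": 0.04,"dy": 0,"dz": 0.5,"ax": 0,"ay": 0,"az": 0,"hand": 0}
    - {"dx": 0.04,"dy": 0,"dz": 0.53,"ax": 0,"ay": 0,"az": 0,"hand": 0}
    - {"dx": 0.04,"dy": 0,"dz": 0.53,"ax": 0,"ay": 0,"az": 0,"hand": 0}

```text
clock: 3.28
tool_pos: [0.4613, 0.1015, 0.1185]
eef_rot: [1.0, 0.0, 0.0, -0.0]
contact_force: [-0.4, -0.3, 0.5]
opening: 0.007
```

Request:
servo_tool:
  deltas:
    - {"dx": -0.04,"dy": 0,"dz": 0.04,"ax": 0,"ay": 0,"az": 0,"hand": 0}
    - {"dx": -0.04,"dy": 0,"dz": 0.07,"ax": 0,"ay": 0,"az": 0,"hand": 0}
    - {"dx": -0.04,"dy": 0,"dz": 0.1,"ax": 0,"ay": 0,"az": 0,"hand": 0}
    - {"dx": -0.04,"dy": 0,"dz": 0.1,"ax": 0,"ay": 0,"az": 0,"hand": 0}

```text
clock: 3.78
tool_pos: [0.4586, 0.1015, 0.1118]
eef_rot: [1.0, 0.0, -0.0, 0.0]
contact_force: [-0.3, 0.5, 3.1]
opening: 0.007
```

Request:
servo_tool:
  deltas:
    - {"dx": 0,"dy": 0,"dz": 0.02,"ax": 0,"ay": 0,"az": 0,"hand": 0}
    - {"dx": 0,"dy": 0,"dz": 0.04,"ax": 0,"ay": 0,"az": 0,"hand": 0}
    - {"dx": 0,"dy": 0,"dz": 0.04,"ax": 0,"ay": 0,"az": 0,"hand": 0}

```text
clock: 4.15
tool_pos: [0.4587, 0.1015, 0.1104]
eef_rot: [1.0, 0.0, 0.0, -0.0]
contact_force: [-1.3, -0.3, 12.4]
opening: 0.001
```

Request:
servo_tool:
  deltas:
    - {"dx": 0,"dy": 0,"dz": -0.7,"ax": 0,"ay": 0,"az": 0,"hand": 0}
    - {"dx": -0.4,"dy": 0,"dz": -1.6,"ax": 0,"ay": 0,"az": 0,"hand": 0}
    - {"dx": -0.6,"dy": 0,"dz": -2.6,"ax": 0,"ay": 0,"az": 0,"hand": 0}
    - {"dx": -0.6,"dy": 0,"dz": -2.8,"ax": 0,"ay": 0,"az": 0,"hand": 0}
    - {"dx": -0.6,"dy": 0,"dz": -2.8,"ax": 0,"ay": 0,"az": 0,"hand": 0}
    - {"dx": -0.6,"dy": 0,"dz": -2.8,"ax": 0,"ay": 0,"az": 0,"hand": 0}
    - {"dx": -0.6,"dy": 0,"dz": -2.8,"ax": 0,"ay": 0,"az": 0,"hand": 0}
    - {"dx": -0.6,"dy": 0,"dz": -2.8,"ax": 0,"ay": 0,"az": 0,"hand": 0}
    - {"dx": -0.6,"dy": 0,"dz": -2.8,"ax": 0,"ay": 0,"az": 0,"hand": 0}
    - {"dx": -0.6,"dy": 0,"dz": -2.8,"ax": 0,"ay": 0,"az": 0,"hand": 0}

```text
clock: 5.4
tool_pos: [0.4226, 0.1014, 0.2774]
eef_rot: [1.0, 0.0, -0.0, 0.0]
contact_force: [-0.4, 0.8, 0.6]
opening: -0.0
```

```bash
python3 snap.py side 2;python3 snap.py top 2; python3 -c "
from h import *
go([.5,.1,.235])
p,d,K,T=load('side2.npz')
C=cloud(d,K,T)
m=(C[...,2]>.15)&(C[...,2]<.28)&(C[...,0]>.47)&(C[...,0]<.65)&(abs(C[...,1]-.1)<.11)&(d>0)
P=C[m];print(len(P))
for a in np.arange(.1,.28,.01):
    s=P[abs(P[:,2]-a)<.005]
    if len(s): print(round(a,3),len(s),s[:,0].min().round(3),np.median(s[:,0]).round(3),s[:,1].min().round(3),s[:,1].max().round(3))
"
```

```text
t 5.5 pos [0.4227 0.1014 0.2775] f [-0.14  0.28 -0.28] d [1.289 0.024 0.708] a [ 0.001 -0.001  0.004]
673
0.15 19 0.548 0.552 0.004 0.193
0.16 76 0.543 0.548 0.005 0.194
0.17 66 0.54 0.542 0.009 0.194
0.18 56 0.536 0.539 0.007 0.194
0.19 88 0.531 0.534 0.007 0.194
0.2 66 0.526 0.53 0.007 0.194
0.21 114 0.504 0.524 0.025 0.194
0.22 77 0.516 0.521 0.037 0.194
0.23 111 0.516 0.52 0.049 0.193
```

View pics/side2.png

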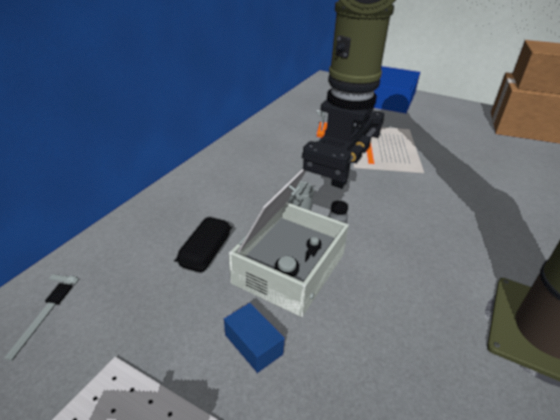

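View pics/top2.png

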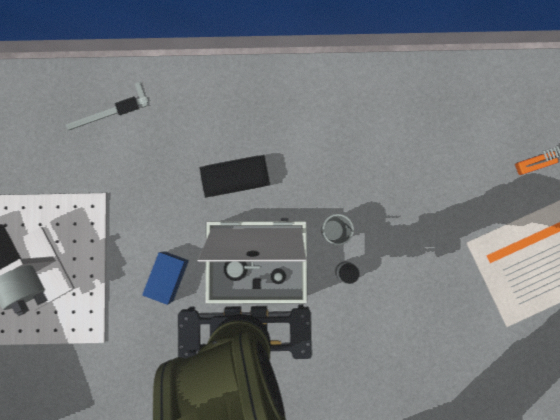

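The lid is half open, with its edge at about x 0.517, z 0.23. The large button is on the +y side at top-view pixel (235,270) and the small one at (278,276). Next I push the lid with a vertical finger, tip at z≈0.205.

Request:
servo_tool:
  deltas:
    - {"dx": 0.3,"dy": 0,"dz": 0.8,"ax": 0,"ay": 0,"az": 0,"hand": 0}
    - {"dx": 0.9,"dy": 0,"dz": 0.8,"ax": 0,"ay": 0,"az": 0,"hand": 0}
    - {"dx": 1.2,"dy": 0,"dz": 0.8,"ax": 0,"ay": 0,"az": 0,"hand": 0}
    - {"dx": 1.35,"dy": 0,"dz": 0.8,"ax": 0,"ay": 0,"az": 0,"hand": 0}
    - {"dx": 1.5,"dy": 0,"dz": 0.8,"ax": 0,"ay": 0,"az": 0,"hand": 0}
    - {"dx": 1.65,"dy": 0,"dz": 0.78,"ax": 0,"ay": 0,"az": 0,"hand": 0}
    - {"dx": 1.8,"dy": 0,"dz": 0.76,"ax": 0,"ay": 0,"az": 0,"hand": 0}
    - {"dx": 1.95,"dy": 0,"dz": 0.74,"ax": 0,"ay": 0,"az": 0,"hand": 0}
    - {"dx": 2.1,"dy": 0,"dz": 0.72,"ax": 0,"ay": 0,"az": 0,"hand": 0}
    - {"dx": 2.1,"dy": 0,"dz": 0.7,"ax": 0,"ay": 0,"az": 0,"hand": 0}

```text
clock: 6.75
tool_pos: [0.5496, 0.1015, 0.2355]
eef_rot: [1.0, 0.0, 0.001, -0.0]
contact_force: [-0.5, -0.4, 0.6]
opening: 0.006
```

```bash
python3 snap.py side 3; python3 -c "
from h import *
go([.57,.1,.235])"
```

```text
t 6.8 pos [0.5491 0.1015 0.2356] f [-0.42  0.03 -0.  ] d [0.349 0.025 0.011] a [-0.001 -0.006  0.003]
```

View pics/side3.png

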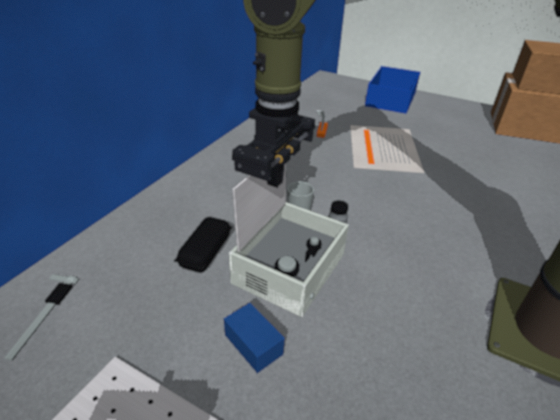

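The lid has moved to nearly upright, with its left edge at col 236. Pushing on to slightly past vertical.

Request:
servo_tool:
  deltas:
    - {"dx": 0.12,"dy": 0,"dz": 0,"ax": 0,"ay": 0,"az": 0,"hand": 0}
    - {"dx": 0.24,"dy": 0,"dz": 0,"ax": 0,"ay": 0,"az": 0,"hand": 0}
    - {"dx": 0.35,"dy": 0,"dz": 0,"ax": 0,"ay": 0,"az": 0,"hand": 0}
    - {"dx": 0.45,"dy": 0,"dz": 0,"ax": 0,"ay": 0,"az": 0,"hand": 0}
    - {"dx": 0.45,"dy": 0,"dz": 0,"ax": 0,"ay": 0,"az": 0,"hand": 0}
    - {"dx": 0.45,"dy": 0,"dz": 0,"ax": 0,"ay": 0,"az": 0,"hand": 0}

```text
clock: 7.55
tool_pos: [0.5756, 0.1016, 0.2355]
eef_rot: [1.0, 0.0, 0.0, -0.0]
contact_force: [0.5, 0.6, 0.3]
opening: 0.007
```

```bash
python3 snap.py side 4
cat > lid.py <<'E'
from h import *
import sys
p,d,K,T=load(f'side{sys.argv[1]}.npz')
C=cloud(d,K,T)
m=(C[...,2]>.12)&(C[...,2]<.235)&(C[...,0]>.47)&(C[...,0]<.7)&(C[...,1]>.13)&(C[...,1]<.185)&(d>0)
P=C[m]
s=np.polyfit(P[:,2],P[:,0],1); s=np.polyfit(P[:,2][abs(np.polyval(s,P[:,2])-P[:,0])<.005],P[:,0][abs(np.polyval(s,P[:,2])-P[:,0])<.005],1)
print(len(P),'lid angle',np.pi/2+np.arctan(s[0]),'x at z=.2',np.polyval(s,.2), 'zmax',C[...,2][(C[...,0]>.5)&(C[...,0]<.63)&(C[...,1]>.165)&(C[...,1]<.185)&(C[...,2]<.27)].max())
E
python3 lid.py 2;python3 lid.py 3; python3 lid.py 4
```

```text
256 lid angle 1.1622121510700234 x at z=.2 0.5308707279935884 zmax 0.22762191318041985
815 lid angle 1.6021940475348049 x at z=.2 0.5815394680638083 zmax 0.2424528086164207
1031 lid angle 1.7920809606085473 x at z=.2 0.6020630974666206 zmax 0.24009130587446909
```

View pics/side4.png

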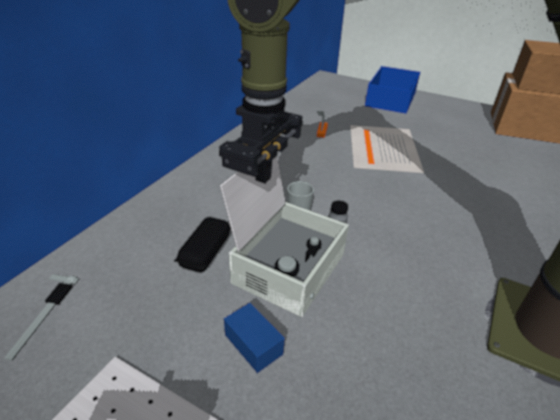

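The lid now leans back at about 1.79 rad, so the finger is thicker ahead of the TCP than I assumed (about 27 mm). I'll draw back and check where the lid settles.

Request:
servo_tool:
  deltas:
    - {"dx": -0.3,"dy": 0,"dz": 0,"ax": 0,"ay": 0,"az": 0,"hand": 0}
    - {"dx": -0.8,"dy": 0,"dz": 0,"ax": 0,"ay": 0,"az": 0,"hand": 0}
    - {"dx": -1.6,"dy": 0,"dz": -0.3,"ax": 0,"ay": 0,"az": 0,"hand": 0}
    - {"dx": -2.4,"dy": 0,"dz": -0.3,"ax": 0,"ay": 0,"az": 0,"hand": 0}
    - {"dx": -2.7,"dy": 0,"dz": -0.3,"ax": 0,"ay": 0,"az": 0,"hand": 0}
    - {"dx": -2.7,"dy": 0,"dz": -0.3,"ax": 0,"ay": 0,"az": 0,"hand": 0}
    - {"dx": -2.7,"dy": 0,"dz": -0.3,"ax": 0,"ay": 0,"az": 0,"hand": 0}
    - {"dx": -2.7,"dy": 0,"dz": -0.3,"ax": 0,"ay": 0,"az": 0,"hand": 0}

```text
clock: 8.6
tool_pos: [0.4149, 0.1015, 0.2535]
eef_rot: [1.0, -0.0, 0.001, -0.0]
contact_force: [-0.3, 0.5, 0.6]
opening: 0.004
```

```bash
python3 snap.py side 5; python3 snap.py top 5; python3 lid.py 5; python3 -c "
import cv2
a=cv2.imread('pics/top5.png')[210:310,195:315];b=cv2.imread('pics/side5.png')[195:315,220:355]
cv2.imwrite('pics/top5z.png',cv2.resize(a,None,fx=6,fy=6,interpolation=2));cv2.imwrite('pics/side5z.png',cv2.resize(b,None,fx=5,fy=4.9,interpolation=2))"
```

```text
1025 lid angle 1.7908269454814691 x at z=.2 0.6019757200693967 zmax 0.24019070116235003
```

View pics/top5z.png

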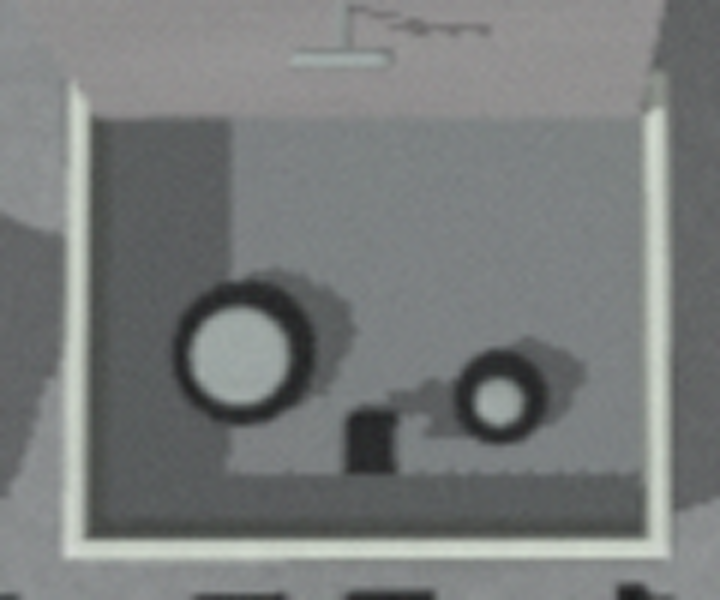

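View pics/side5z.png

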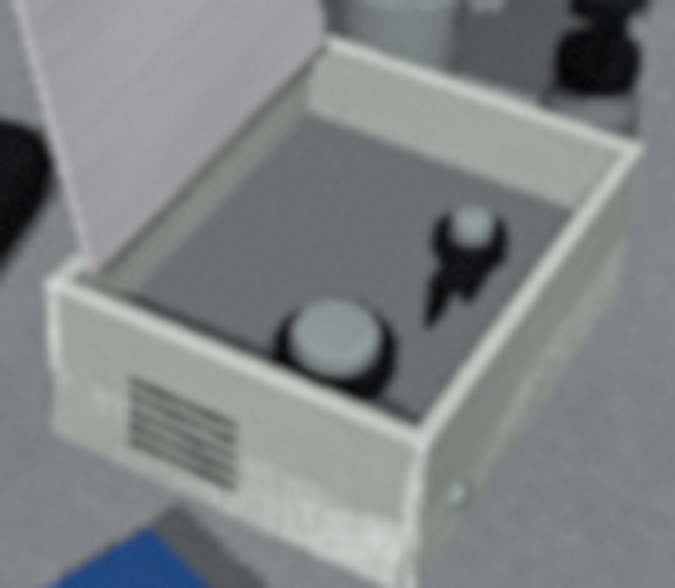

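The lid stands at about 1.79 rad by itself. The large cap shows at top (235,269) and side (287,264), and the small one at top (278,277). Next I triangulate the caps.

```bash
python3 - <<'E'
from h import *
for name,bt,bs in(("start",(222,256,249,283),(272,250,302,277)),("test",(270,267,287,286),(305,233,324,254))):
    rs=[]
    for n,(x0,y0,x1,y1) in(("top",bt),("side",bs)):
        p,d,K,T=load(n+"5.npz"); C=cloud(d,K,T)
        g=cv2.cvtColor(p,cv2.COLOR_RGB2GRAY)[y0:y1,x0:x1]
        t=(int(g.max())+int(g.min()))//2+10
        m=(g>t).astype(np.uint8); k,l,s,c=cv2.connectedComponentsWithStats(m,connectivity=4)
        cc=np.array([(x1-x0)/2,(y1-y0)/2]); i=min((j for j in range(1,k) if s[j][4]>8),key=lambda j:np.linalg.norm(c[j]-cc))
        u,v=c[i]+[x0,y0]; print(name,n,u,v,s[i],t,'ray z.068',onz(K,T,u,v,.068),'depth',C[int(round(v)),int(round(u))])
        rs.append(ray(K,T,u,v))
        if n=="top": print('z profile', C[int(round(v)),x0:x1,2].round(3)); 
    print(tri(*rs))
E
python3 -c "
from h import *
go([.49,.142,.2])"
```

```text
start top 234.44334975369458 268.8374384236453 [  5   5  16  16 203] 111 ray z.068 [0.49325579 0.14593867 0.068     ] depth [0.49299973 0.14678358 0.06896395]
z profile [0.049 0.048 0.061 0.058 0.062 0.067 0.069 0.071 0.068 0.068 0.071 0.072
 0.069 0.069 0.068 0.069 0.072 0.07  0.069 0.067 0.069 0.07  0.056 0.062
 0.061 0.056 0.048]
start side 286.64921465968587 262.78534031413614 [  7   6  16  15 191] 116 ray z.068 [0.49355153 0.14898518 0.068     ] depth [0.49245138 0.14960137 0.06847315]
(array([0.49382244, 0.14654596, 0.06575758]), np.float64(0.00162428998380323))
test top 277.6041666666667 276.6041666666667 [ 4  6  8  8 48] 111 ray z.068 [0.47494124 0.05403685 0.068     ] depth [0.47435249 0.05320205 0.07082555]
z profile [0.05  0.061 0.057 0.06  0.06  0.07  0.07  0.068 0.071 0.07  0.071 0.073
 0.069 0.06  0.06  0.061 0.046]
test side 315.54634146341465 239.54146341463414 [  0   0  19  21 205] 94 ray z.068 [0.47320359 0.05484487 0.068     ] depth [0.471197   0.0571541  0.06933988]
(array([0.47425895, 0.05378383, 0.06673192]), np.float64(0.0012364480329605527))
t 8.7 pos [0.4144 0.1014 0.2534] f [ 0.09 -0.61 -0.53] d [ 1.259 -0.676  0.89 ] a [ 0.    -0.004 -0.001]
```

Start cap is at (0.4935, 0.1465, 0.0675), 48 mm to +y of the middle and standing about 8 mm above its housing, which fits the text. Moving above it.

Request:
servo_tool:
  deltas:
    - {"dx": 1.32,"dy": -0.75,"dz": 0,"ax": 0,"ay": 0,"az": 0,"hand": 0}
    - {"dx": 1.32,"dy": -0.75,"dz": 0.9,"ax": 0,"ay": 0,"az": 0,"hand": 0}
    - {"dx": 1.32,"dy": -0.75,"dz": 1.8,"ax": 0,"ay": 0,"az": 0,"hand": 0}
    - {"dx": 1.32,"dy": -0.75,"dz": 2.4,"ax": 0,"ay": 0,"az": 0,"hand": 0}
    - {"dx": 1.32,"dy": -0.75,"dz": 2.4,"ax": 0,"ay": 0,"az": 0,"hand": 0}
    - {"dx": 1.32,"dy": -0.75,"dz": 2.4,"ax": 0,"ay": 0,"az": 0,"hand": 0}

```text
clock: 9.45
tool_pos: [0.4937, 0.1466, 0.1105]
eef_rot: [1.0, 0.0, 0.001, -0.0]
contact_force: [-0.2, 0.1, 0.2]
opening: 0.002
```

```bash
python3 snap.py side 6; python3 lid.py 6;python3 -c "
from h import *
go([.4935,.1465,.0865])"
```

```text
t 9.5 pos [0.494  0.1467 0.111 ] f [ 0.58 -0.06  0.56] d [-0.009  0.003  0.408] a [-0.008 -0.026  0.001]Traceback (most recent call last):
  File "lid.py", line 7, in <module>
    s=np.polyfit(P[:,2],P[:,0],1); s=np.polyfit(P[:,2][abs(np.polyval(s,P[:,2])-P[:,0])<.005],P[:,0][abs(np.polyval(s,P[:,2])-P[:,0])<.005],1)
                                     ~~~~~~~~~~^^^^^^^^^^^^^^^^^^^^^^^^^^^^^^^^^^^^^^^^^^^^^^^^^^^^^^^^^^^^^^^^^^^^^^^^^^^^^^^^^^^^^^^^^^^^^^^
    raise TypeError("expected non-empty vector for x")
TypeError: expected non-empty vector for x
```

View pics/side6.png

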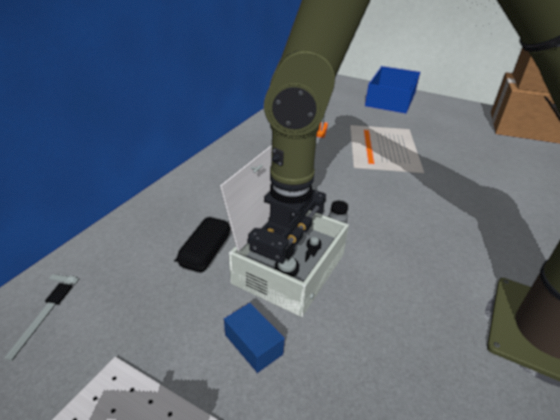

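The gripper is above the large button, at about (285,265), and the lid stands clear behind it. The lid fit failed only because the gripper hides that face. Pressing now.

Request:
servo_tool:
  deltas:
    - {"dx": 0,"dy": 0,"dz": 0.2,"ax": 0,"ay": 0,"az": 0,"hand": 0}
    - {"dx": 0,"dy": 0,"dz": 0.3,"ax": 0,"ay": 0,"az": 0,"hand": 0}
    - {"dx": 0,"dy": 0,"dz": 0.36,"ax": 0,"ay": 0,"az": 0,"hand": 0}
    - {"dx": 0,"dy": 0,"dz": 0.4,"ax": 0,"ay": 0,"az": 0,"hand": 0}
    - {"dx": 0,"dy": 0,"dz": 0.4,"ax": 0,"ay": 0,"az": 0,"hand": 0}
    - {"dx": 0,"dy": 0,"dz": 0.4,"ax": 0,"ay": 0,"az": 0,"hand": 0}

```text
clock: 10.25
tool_pos: [0.4932, 0.1466, 0.0872]
eef_rot: [1.0, 0.0, 0.001, -0.0]
contact_force: [-2.2, -0.1, 19.2]
opening: 0.007
```

Request:
servo_tool:
  deltas:
    - {"dx": 0,"dy": 0,"dz": 0.02,"ax": 0,"ay": 0,"az": 0,"hand": 0}
    - {"dx": 0,"dy": 0,"dz": 0.02,"ax": 0,"ay": 0,"az": 0,"hand": 0}

```text
clock: 10.5
tool_pos: [0.4932, 0.1466, 0.087]
eef_rot: [1.0, 0.0, 0.001, -0.0]
contact_force: [-4.5, -1.1, 30.8]
opening: 0.007
```

Request:
servo_tool:
  deltas:
    - {"dx": 0,"dy": 0,"dz": -0.3,"ax": 0,"ay": 0,"az": 0,"hand": 0}
    - {"dx": 0,"dy": 0,"dz": -1.2,"ax": 0,"ay": 0,"az": 0,"hand": 0}
    - {"dx": -0.3,"dy": 0,"dz": -2.2,"ax": 0,"ay": 0,"az": 0,"hand": 0}
    - {"dx": -0.9,"dy": 0,"dz": -2.8,"ax": 0,"ay": 0,"az": 0,"hand": 0}
    - {"dx": -1.4,"dy": 0,"dz": -2.8,"ax": 0,"ay": 0,"az": 0,"hand": 0}
    - {"dx": -1.4,"dy": 0,"dz": -2.8,"ax": 0,"ay": 0,"az": 0,"hand": 0}
    - {"dx": -1.4,"dy": 0,"dz": -2.8,"ax": 0,"ay": 0,"az": 0,"hand": 0}
    - {"dx": -1.4,"dy": 0,"dz": -2.8,"ax": 0,"ay": 0,"az": 0,"hand": 0}

```text
clock: 11.5
tool_pos: [0.4099, 0.1464, 0.2519]
eef_rot: [1.0, -0.0, 0.0, 0.0]
contact_force: [-0.5, -0.5, 0.2]
opening: 0.007
```

```bash
python3 snap.py side 7; python3 snap.py top 7; python3 lid.py 7
python3 - <<'E'
from h import *
for k in "57":
    p,d,K,T=load(f"top{k}.npz");C=cloud(d,K,T)
    print('start z',np.median(C[266:272,232:238,2]),'test z',np.median(C[275:279,276:280,2]))
a=load("side0.npz")[0].astype(int);b=load("side7.npz")[0].astype(int)
D=abs(a-b).sum(2)
for n,(x0,y0,x1,y1) in dict(carton=(220,300,290,372),case=(172,213,232,275),canister=(330,200,350,220),tumbler=(286,180,315,205)).items(): print(n,D[y0:y1,x0:x1].mean())
E
```

```text
1025 lid angle 1.7919863455988814 x at z=.2 0.6020561392346947 zmax 0.2406615424589431
start z 0.06956890130387516 test z 0.06979762451967542
start z 0.06919690312255894 test z 0.06954858710044937
carton 29.264880952380953
case 25.873387096774195
canister 56.03
tumbler 157.33241379310346
```

View pics/side7.png

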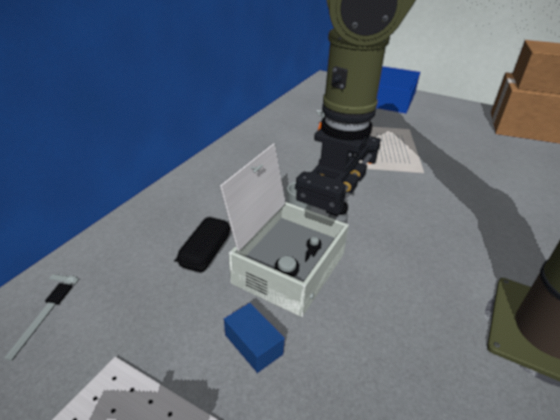

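View pics/top7.png

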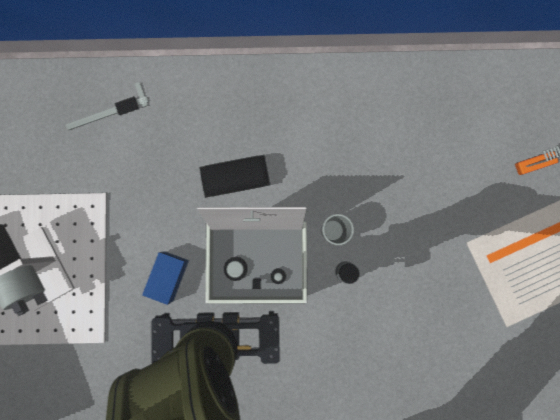

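The lid is open (top edge at row 208 in the top view), both caps are up, and every bystander is where it was in the first top picture. The side-view differences for the tumbler and canister come from the gripper hiding them. Handing in.

```bash
python3 -c "
from plant import r
print(r.finish_job())"
```

```text
the job is handed in; nothing more can be done
None
```

The job is done and handed in at about 11.6 s of the 54 s allowed; no verdict was reported.

**Lid:**
- I pressed it at the thumb mark to its stop (12 N), and it sprang to about 1.16 rad.
- I pushed it back with the closed fingertips, and it stands by itself at about 1.79 rad. That is further than I aimed for: it went nearly to its back stop instead of just past upright. It had not sprung back by the last check.

**Button:** I pressed the larger one, on the +y side, to its stop and let it go. The fingertip went about 6 mm down, and the force reached 31 N.

**Last checks:**
- **Buttons:** depth readings put both caps at the same height as before the press (about 69 mm, within 0.4 mm).
- **Things around the box:** in the top view the carton, tumbler, canister and goggles case look unmoved; I judged this by eye. In the side view the tumbler and canister were partly hidden by the gripper, so that comparison says nothing about them.
- **Arm:** it was clear of everything, with about 0.5 N of sensor noise.

One check failed: the lid-angle fit just before the button press, because the gripper hid the lid. I repeated it afterwards and got the 1.79 rad above.

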